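Draw a spring scale out to its length mark

ROBOT

A 6-joint arm with a two-finger parallel gripper is mounted at the origin on a cart in front of the work surface, level with it; the furniture and walls round the work are solid. World frame = base frame: x ahead of the robot, y to its left, z up, the work surface at z = 0. Lengths are in m, angles in rad, forces in N, time in s.
With the tool pointing down it reaches from about 0.275 to 0.875 m from the base axis. Payload 12.5 kg.
Tool frame: the origin (TCP) lies at the very end of the fingers, on their centre line; the grasp point (between the pads) lies 19 mm behind it; z points along the fingers, y is the line along which they close (so a half turn about z gives the same grasp; the last joint's range is limited). The gripper opens to 85 mm and grips with 20 to 120 N. Pads are 22 mm wide; open, the fingers measure 114 mm over their backs; the gripper's body (76 mm by 85 mm) begins 54 mm behind the grasp point. The pads swing forward as they close: fully open they stand 13 mm farther back than shut.
Start: joints at [1.176, 0.351, 1.652, -0, 1.139, -0.085], TCP at [0.168, 0.524, 0.231] pointing down, gripper open.
Joint ranges: [-2.75, 2.75], [-0.79, 2.1], [0.01, 2.65], [-1.57, 4.71], [0.07, 3.14], [-2.87, 2.87]. Speed limits (rad/s): [2.22, 2.22, 2.79, 3.14, 3.14, 3.14].

INTERFACE

Orientations are given as a 3x3 rotation matrix whose columns are the frame's x, y, z axes.
In Python, from bench import manip gives the robot as it stands. Calls block until the motion is done:
- manip.move_ptp(position, orientation): joint-space move of the TCP to a pose.
- manip.move_l(position, attitude=None, max_speed=0.15): straight line of the TCP; attitude=None keeps the orientation; max_speed is the mean speed in m/s.
- manip.move_j(angles): joint-space move.
- manip.set_gripper(opening, effort=None): opening from 0.0 (shut) to 1.0 (fully open); effort is the grip in N (None keeps the last); returns when the fingers have stopped.
- manip.dwell(seconds).
- manip.inverse_kinematics(position, orientation): joint angles nearest the present ones, or None.
- manip.grab_frame(name): name is "scene" or "side" or "wrist"; returns (picture, depth): 480x640x3 uint8, red, green, blue; 480x640 float32, m along the optical axis (not along the pixel's ray), 0 where there is no reading.
- manip.get_calibration(name): a dict with "camera_matrix" (3x3 intrinsics, pixels), "k1" (the pictures are not rectified: a ray, as slopes to the right and down, at radius r is drawn at 1 + k1 r^2 times it, then the intrinsics apply), "R" (3x3) and "t" (3): a world point X has camera coordinates R X + t. Camera axes: x right, y down, z forward; pixel columns grow to the right and rows downward; lengths in m; the calibration is good to about 2 mm. A picture is of the moment at which its call begins: read the wrist's pose just before it. get_calibration takes no time and is no camera call; for the wrist camera it gives the pose at the moment of the call.
A pose or a line that the arm cannot do raises manip.Unreachable and nothing moves.
- manip.sign_off(): hands the job in; it is judged then, once.
Trained networks look in the newest picture that a camera, given by its name, has taken for a name from the list of things; names that differ only in an ending like _2 or _b are one class to them, and where a whole thing is asked for, a point or a joint stands for the part that bears it (a point fixed in the world has none). Each returns a list of dicts, best first, with "confidence" (0 to 1); they miss things now and then, are a little off and sometimes report something else, mostly with a low value. They report only what shows in the picture. A call takes as long as a camera call.
- manip.look_for(camera, name): "at" ([x, y, z] in m, in world coordinates, good to about 4 mm: the middle of the surface that is visible of it).
Readings, each from a call of its own:
- manip.current_time(): time.
- manip.current_qpos(): joint angles.
- manip.current_joint_vel(): joint speeds.
- manip.current_joint_torque(): joint torques, N m.
- manip.current_ee_pos(): TCP position.
- manip.current_tcp_rot(): TCP orientation.
- manip.current_force(): force on the tool from outside, world axes, zero at the start.
- manip.current_ft_torque(): the same for the moment, N m.
- manip.current_grip_width(): opening from 0.0 (shut) to 1.0 (fully open).
- manip.current_grip_force(): force on a finger pad.
Only numpy, scipy, OpenCV 4.12 (cv2) and the standard library are available. Lean on these libraries where they do the work, as an engineer would, in place of code of your own. Each camera call takes 0.05 s, during which the arm holds its last target. There are 200 camera calls.

TASK

Set the spring scale up for its check: lay it along the metal pull board with its wire eye dropped over the upright post, then take its black end grip and draw the sprung rod straight out, level with the board, until the dark ring round the rod has just come wholly out of the case's mouth (about 50 mm of pull), not further. Finish while still holding the grip there against the spring; do not let go. Leave the weight, beaker, jar and tape roll where they stand.

Things in the scene. Friction and masses are not known exactly. Their poses are not given: they have to be found in the camera images.
- scale_centre (a point): Centre of the case of the spring scale, half-way up. The case is a grey rounded bar 120 mm long, 30 mm wide, 32 mm tall, lying loose on the bench; the whole scale weighs about 0.2 kg and balances about 15 mm from this point towards the grip. x axis: along the scale from the wire eye towards the grip; y: across; z: up. The case's mouth, where the rod comes out, is at x = +60 mm. In use it lies on the board, this point then 26 mm above the bench.
- eye_centre (a point): Centre of the wire eye at the end of the scale away from the grip, 85 mm from the case's centre along -x of the scale, at mid height of the case. The ring lies flat: wire 6 mm thick, 24 mm clear inside, 36 mm outside. Same axes as the scale.
- grip_centre (a point): Centre of the black pull grip on the end of the sprung rod: a block 40 mm long, 24 mm wide, 26 mm tall (with a lip 30 mm wide and 29 mm tall at its far end, 20 to 24 mm beyond this point), on the scale's axis, 32 mm out from the case's mouth with the rod home. Same axes as the scale; it moves along +x as the rod is drawn.
- pull_rod (a joint): How far the rod is drawn out of the case, in m: 0 is home, stop at 0.080. A spring pulls it home with 3.6 N at 0 rising to 9.6 N at 0.050. The rod is 9 mm thick and bright; the mark is a dark ring 6 mm wide round it, hidden in the case until the rod is out 0.044 and wholly out, its inner edge level with the mouth, at 0.050.
- anchor_post: Upright fixed steel post, 12 mm thick and 45 mm tall with a tapered top (a collar 22 mm across and 3 mm high at its foot), standing near one end of the fixed grey-painted metal pull board. Origin: centre of its foot, on the board's top, 10 mm above the bench. z up; the board (320 mm long, 90 mm wide, top 10 mm above the bench) runs from 35 mm behind the post on its +y side to 285 mm from it along -y of this frame; the rod is to be drawn along -y.
- spring_scale: The whole spring scale as one thing. Origin: the middle of the case's underside, 16 mm below its centre; same axes as the scale.
- weight_500g: Bystander, not to be disturbed: a plain metal knob weight, 38 mm across and 58 mm tall, standing loose on the bench. Origin: centre of its underside.
- beaker_100: Bystander, not to be disturbed: a glass beaker, 60 mm across and 71 mm tall, standing loose on the bench. Origin: centre of its underside.
- sample_jar: Bystander, not to be disturbed: a white screw-cap jar, 59 mm across and 68 mm tall, standing loose on the bench. Origin: centre of its underside.
- tape_roll: Bystander, not to be disturbed: a roll of grey tape lying flat, 106 mm across and 48 mm tall, standing loose on the bench. Origin: centre of its underside.

How it is judged:
By the outcome, as a careful person would: the job done as asked, in the order asked, and still so for the second after the job is handed in, while the arm keeps its last pose, push and grip.
It also fails if it takes over 54 s, if anything falls off the work surface, if the arm or the gripper's body presses on something with over 40 N, if the wrist force passes 120 N, or if a joint passes its speed limit or range.

## Working session

There is one attempt and no reset: what is moved stays moved. The work goes in short steps, each a Python script; the robot and the scene stay as the last script left them, time stands still between calls to the robot, and variables do not carry over. Pictures are saved under pics/ and viewed, at most 10 in all, crops included, and the job is handed in when it is done.

```bash
ls; mkdir -p pics; python3 - <<'E'
from bench import manip as m
import cv2,numpy as np
for c in ["scene","side"]:
    p,d=m.grab_frame(c); cv2.imwrite(f"pics/{c}0.png",p[:,:,::-1]); np.save(f"{c}0.npy",d)
    for n in ["scale_centre","eye_centre","grip_centre","anchor_post","weight_500g","beaker_100","sample_jar","tape_roll"]:
        print(c,n,[(np.round(r["at"],3).tolist(),round(r["confidence"],2)) for r in m.look_for(c,n)[:2]])
print(m.current_time())
E
```

```text
pics
scene scale_centre [([0.517, -0.327, 0.032], 0.61), ([0.746, -0.074, 0.034], 0.47)]
scene eye_centre [([0.516, -0.327, 0.031], 0.72)]
scene grip_centre [([0.598, -0.33, 0.029], 0.75)]
scene anchor_post [([0.447, 0.31, 0.045], 0.65)]
scene weight_500g [([0.745, -0.075, 0.032], 0.51)]
scene beaker_100 [([0.447, 0.313, 0.045], 0.55)]
scene sample_jar [([0.682, -0.195, 0.068], 0.91), ([0.601, -0.325, 0.029], 0.46)]
scene tape_roll [([0.578, 0.418, 0.033], 0.86)]
side scale_centre [([0.524, -0.336, 0.028], 0.84)]
side eye_centre [([0.524, -0.335, 0.028], 0.78)]
side grip_centre [([0.603, -0.331, 0.026], 0.88)]
side anchor_post []
side weight_500g [([0.751, -0.078, 0.035], 0.85), ([0.524, -0.336, 0.026], 0.64)]
side beaker_100 [([0.453, 0.3, 0.05], 0.72), ([0.523, -0.329, 0.03], 0.23)]
side sample_jar [([0.689, -0.201, 0.067], 0.64)]
side tape_roll [([0.584, 0.402, 0.033], 0.89)]
0.9
```

View pics/scene0.png

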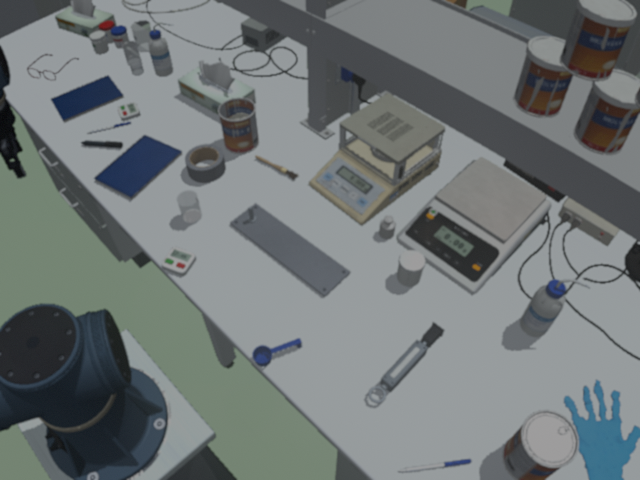

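View pics/side0.png

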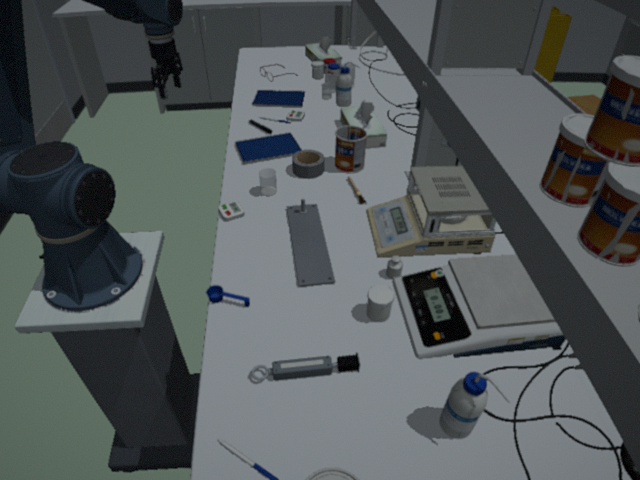

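Scene view: the scale runs from its eye (375,397) to its grip (433,332). The board runs from (250,213) at the post end to (335,285). In the side view the post stands at (303,203). Next I'll take close looks with the wrist camera.

```bash
cat > h.py <<'E'
from bench import manip as m
import cv2,numpy as np
def ray(c,uv,cal=None):
    cal=cal or m.get_calibration(c); K=np.array(cal["camera_matrix"])
    q=cv2.undistortPoints(np.array(uv,float).reshape(-1,1,2),K,np.array([cal["k1"],0,0,0,0.])).reshape(-1,2)
    R=np.array(cal["R"]);t=np.array(cal["t"])
    return -R.T@t, np.c_[q,np.ones(len(q))]@R
def onz(c,uv,z,cal=None):
    o,d=ray(c,uv,cal); s=(z-o[2])/d[:,2]; return o+s[:,None]*d
def proj(X,cal):
    K=np.array(cal["camera_matrix"])
    return cv2.projectPoints(np.array(X,float).reshape(-1,1,3),cv2.Rodrigues(np.array(cal["R"]))[0],np.array(cal["t"],float),K,np.array([cal["k1"],0,0,0,0.]))[0].reshape(-1,2)
def down(a):  # tool down, closing line (y) at angle a in world
    y=np.array([np.cos(a),np.sin(a),0]);z=np.array([0,0,-1.]);return np.c_[np.cross(y,z),y,z]
E
python3 - <<'E'
from h import *
np.set_printoptions(precision=4,suppress=True)
print("side eye,grip",onz("side",[[258,375],[348,362]],.016))
print("scene eye,grip",onz("scene",[[375,397],[433,332]],.016))
print("board side",onz("side",[[287,207],[320,204],[333,283],[298,286]],.01))
print("board scene",onz("scene",[[231,217],[250,206],[349,268],[325,293]],.01))
R=m.current_tcp_rot(); print(np.array(R)); c=m.get_calibration("wrist")
o=-np.array(c["R"]).T@c["t"]; print("cam off in tool",np.array(R).T@(o-m.current_ee_pos()), np.array(R).T@np.array(c["R"]).T, c["camera_matrix"])
for a in (np.pi/2,-np.pi/2): print(m.inverse_kinematics([.53,-.33,.3],down(a)))
E
```

```text
side eye,grip [[ 0.4204 -0.3373  0.016 ]
 [ 0.6041 -0.3228  0.016 ]]
scene eye,grip [[ 0.4185 -0.3294  0.016 ]
 [ 0.6132 -0.3198  0.016 ]]
board side [[ 0.5019  0.2182  0.01  ]
 [ 0.5993  0.2246  0.01  ]
 [ 0.6001 -0.0943  0.01  ]
 [ 0.5152 -0.0968  0.01  ]]
board scene [[ 0.515   0.2399  0.01  ]
 [ 0.5729  0.2346  0.01  ]
 [ 0.6111 -0.0762  0.01  ]
 [ 0.5233 -0.0856  0.01  ]]
[[-0.9524  0.3049 -0.    ]
 [ 0.3049  0.9524 -0.    ]
 [ 0.     -0.     -1.    ]]
cam off in tool [ 0.0729  0.0001 -0.1438] [[-0.0004 -0.957  -0.2901]
 [ 1.     -0.0007  0.001 ]
 [-0.0011 -0.2901  0.957 ]] [[429.5693   0.     314.9849]
 [  0.     429.5693 242.1664]
 [  0.       0.       1.    ]]
[-0.6314  0.4331  1.3597 -0.      1.3488 -2.2022]
[-0.6314  0.4331  1.3597 -0.      1.3488  0.9393]
```

```bash
python3 - <<'E'
from h import *
import json
np.set_printoptions(precision=4,suppress=True)
def shot(n):
    m.dwell(.2);cal=m.get_calibration("wrist");p,d=m.grab_frame("wrist");cv2.imwrite(f"pics/{n}.png",p[:,:,::-1]);np.save(n+".npy",d)
    json.dump({k:np.array(v).tolist() for k,v in cal.items()},open(n+".json","w"))
m.move_ptp([.54,.13,.26],down(0)); shot("w_board")
for n in ["anchor_post"]: print(n,m.look_for("wrist",n)[:2])
m.move_ptp([.52,-.33,.22],down(np.pi/2)); shot("w_scale")
for n in ["scale_centre","eye_centre","grip_centre"]: print(n,m.look_for("wrist",n)[:2])
print(m.current_time(),m.current_qpos())
E
```

```text
anchor_post [{'at': [0.5462, 0.1991, 0.0174], 'confidence': 0.9}, {'at': [0.7551, -0.0469, 0.0223], 'confidence': 0.64}]
scale_centre [{'at': [0.5104, -0.3255, 0.0285], 'confidence': 0.95}, {'at': [0.5991, -0.3212, 0.0336], 'confidence': 0.6}]
eye_centre [{'at': [0.5131, -0.3255, 0.0296], 'confidence': 0.84}]
grip_centre [{'at': [0.6032, -0.3189, 0.0313], 'confidence': 0.74}, {'at': [0.5103, -0.3279, 0.0326], 'confidence': 0.19}]
5.5917 [-0.6409  0.4812  1.4839 -0.      1.1765 -2.2118]
```

View pics/w_board.png

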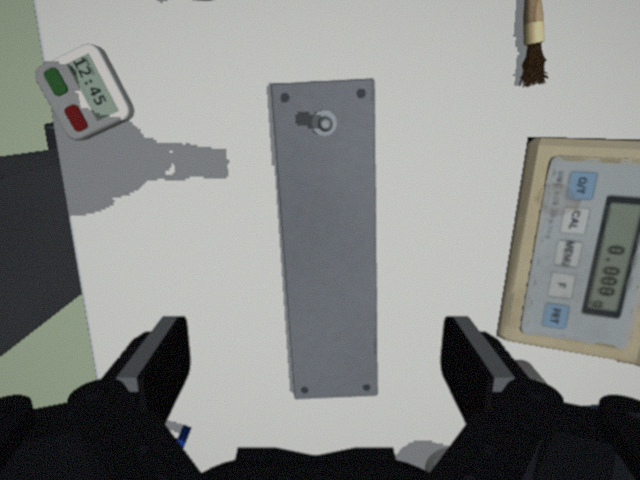

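View pics/w_scale.png

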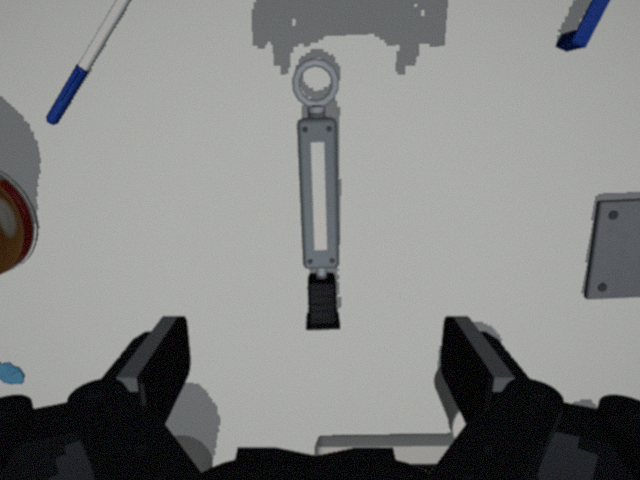

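In w_board the post foot (collar) is at (323,123), the post top at (326,124), and the board corners are (270,84), (374,79), (378,395) and (294,399). In w_scale the eye is at (316,82), the case top runs from (317,119) to (321,268), and the grip is at (321,302).

```bash
python3 - <<'E'
from h import *
import json
np.set_printoptions(precision=4,suppress=True)
b=json.load(open("w_board.json"));s=json.load(open("w_scale.json"))
print("foot",onz(0,[[323,123]],.012,b),"top",onz(0,[[326,124]],.055,b))
c=onz(0,[[270,84],[374,79],[378,395],[294,399]],.01,b);print(c,np.linalg.norm(c-np.roll(c,-1,0),axis=1))
v=(c[2]+c[3]-c[0]-c[1])/2;print("board ang",np.degrees(np.arctan2(v[1],v[0])), "post from corners",(c[0]+c[1])/2+v/np.linalg.norm(v)*.035)
e=onz(0,[[316,82]],.019,s)[0];k=onz(0,[[317,119],[321,268]],.032,s);g=onz(0,[[322,300]],.029,s)[0]
print("eye",e,"case",k,k.mean(0),"grip",g)
for p,q in((e,g),(k[0],k[1]),(e,k.mean(0))): d=q-p;print(np.linalg.norm(d[:2]),np.degrees(np.arctan2(d[1],d[0])))
E
```

```text
foot [[0.5481 0.1955 0.012 ]] top [[0.5496 0.1957 0.055 ]]
[[ 0.5022  0.2279  0.01  ]
 [ 0.5917  0.232   0.01  ]
 [ 0.6089 -0.0859  0.01  ]
 [ 0.5186 -0.0909  0.01  ]] [0.0896 0.3183 0.0904 0.3192]
board ang -86.98583854886344 post from corners [0.5488 0.195  0.01  ]
eye [ 0.4258 -0.3288  0.019 ] case [[ 0.4524 -0.3281  0.032 ]
 [ 0.5703 -0.3246  0.032 ]] [ 0.5113 -0.3264  0.032 ] grip [ 0.6003 -0.3236  0.029 ]
0.1746200467195455 1.702331087125338
0.11789456374119554 1.6772200691685093
0.08560492518958931 1.638240609800539
```

```bash
python3 - <<'E'
from h import *
import json
np.set_printoptions(precision=4,suppress=True)
a=np.radians(1.7);u=np.array([np.cos(a),np.sin(a),0])
P=np.array([.5113,-.3264,0])+.015*u
R=down(a+np.pi/2)
m.move_ptp(P+[0,0,.08],R)
m.move_l(P+[0,0,.003],max_speed=.1)
m.set_gripper(0.0,50); print("grip",m.current_grip_width(),m.current_grip_force(),m.current_force())
m.move_l(P+[0,0,.14],max_speed=.15)
b=np.radians(-87);w=np.array([np.cos(b),np.sin(b),0])
Q=np.array([.549,.1955,0])+w*(.085+.015)
m.move_ptp(Q+[0,0,.14],down(b+np.pi/2))
m.move_l(Q+[0,0,.068],max_speed=.12)   # case centre ~0.081: eye clear of post top
m.dwell(.3)
cal=m.get_calibration("wrist");p,d=m.grab_frame("wrist");cv2.imwrite("pics/w_above.png",p[:,:,::-1])
json.dump({k:np.array(v).tolist() for k,v in cal.items()},open("w_above.json","w"))
print(proj([[.549,.1955,.01],[.549,.1955,.055]],cal), m.current_force(),m.current_grip_width(),m.current_time(),m.current_ee_pos())
E
```

```text
grip 0.34583344641692104 50.872762799263 [-0.6187  0.0165  4.7514]
[[311.9006  49.0013]
 [311.2531  29.8055]] [-0.3389 -0.0103 -2.2176] 0.3427310159177568 11.7917 [0.5544 0.0957 0.0684]
```

View pics/w_above.png

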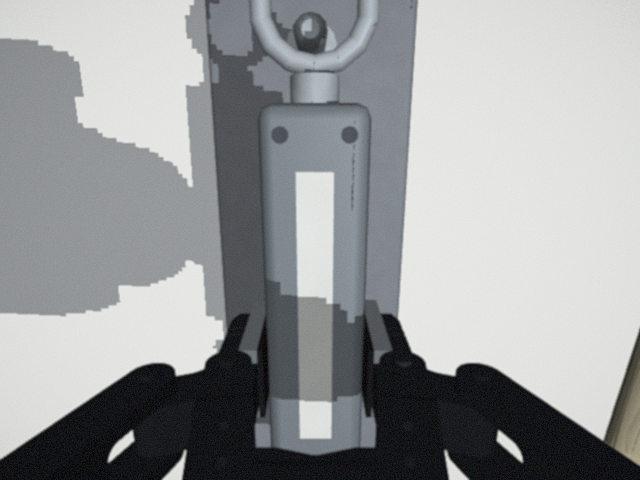

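The post top shows at (310,30), matching its projection. The eye's inner edge runs from x=272 to 358 with its bottom at row 55, so its centre is about (315,12). I'll check that at the eye's height.

```bash
python3 - <<'E'
from h import *
import json
np.set_printoptions(precision=4,suppress=True)
c=json.load(open("w_above.json"))
print(onz(0,[[315,12],[315,55],[272,12],[358,12]],.081,c),onz(0,[[315,55],[315,65]],.081,c), onz(0,[[310,30]],.055,c))
print("exp",proj([[.549,.1955,.081],[.549+.012*.0523,.1955-.012,.081]],c), "case top far edge", proj([.549+.025*.0523,.1955-.025,.097],c))
print(onz(0,[[315,103]],.097,c))
E
```

```text
[[0.5502 0.1956 0.081 ]
 [0.5508 0.1847 0.081 ]
 [0.5384 0.195  0.081 ]
 [0.562  0.1963 0.081 ]] [[0.5508 0.1847 0.081 ]
 [0.5509 0.1821 0.081 ]] [[0.5486 0.1954 0.055 ]]
exp [[310.6639  12.3397]
 [310.7959  59.4154]] case top far edge [[310.4967 106.8066]]
[[0.5514 0.1715 0.097 ]]
```

```bash
python3 - <<'E'
from h import *
import json
np.set_printoptions(precision=4,suppress=True)
p=np.array(m.current_ee_pos())+[-.0013,-.002,0]
m.move_l(p,max_speed=.05)
f0=np.array(m.current_force())
for z in (.05,.035,.022,.016,.0135):
    p[2]=z; m.move_l(p,max_speed=.06); f=np.array(m.current_force())-f0; print(z,f)
    if np.linalg.norm(f)>12: print("stop");break
m.set_gripper(1.0)
p[2]=.15; m.move_l(p,max_speed=.15)
m.move_l([p[0],p[1]+.02,.19]);m.dwell(.2)
cal=m.get_calibration("wrist");im,d=m.grab_frame("wrist");cv2.imwrite("pics/w_placed.png",im[:,:,::-1])
json.dump({k:np.array(v).tolist() for k,v in cal.items()},open("w_placed.json","w"))
print(m.look_for("wrist","grip_centre")[:1],m.look_for("wrist","scale_centre")[:1],m.current_time())
E
```

```text
0.05 [-0.8738  0.2332  0.0582]
0.035 [-0.1654 -0.2283 -0.1931]
0.022 [-0.5807 -0.5142 -0.0576]
0.016 [-0.3795 -0.5101 -1.2892]
0.0135 [-0.8508 -0.0036 -0.6778]
[{'at': [0.5583, 0.0243, 0.0372], 'confidence': 0.81}] [{'at': [0.554, 0.1089, 0.0388], 'confidence': 0.75}] 16.2167
```

View pics/w_placed.png

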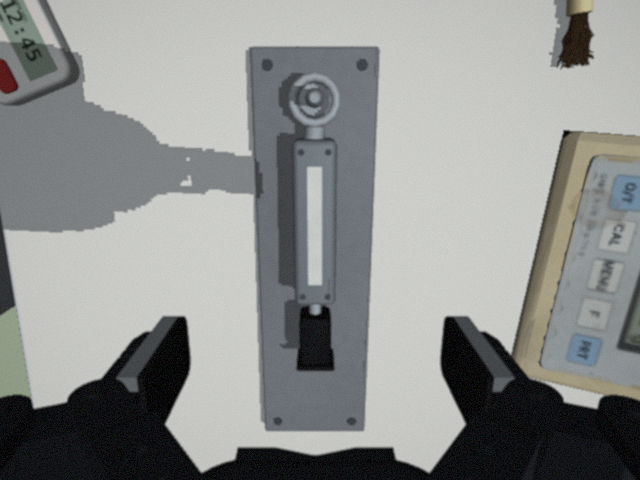

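The eye is over the post at (314,97). The case runs straight along the board from (315,141) to (316,302), and the grip from (315,310) to (315,369). Next: grasp the grip and draw most of the way.

```bash
python3 - <<'E'
from h import *
import json
np.set_printoptions(precision=4,suppress=True)
c=json.load(open("w_placed.json"))
k=onz(0,[[315,141],[315.5,302]],.042,c); e=onz(0,[[314.5,98]],.029,c)[0]
l=onz(0,[[298,369],[334,369]],.039,c).mean(0)
d=k[1]-k[0];ang=np.arctan2(d[1],d[0]);print(k,e,l,np.linalg.norm(d),np.degrees(ang))
b=np.arctan2(*(k.mean(0)-[.549,.1955,0])[[1,0]]);print("from post",np.degrees(b))
ang=(ang+b)/2 ; w=np.array([np.cos(ang),np.sin(ang),0]);n=np.array([-w[1],w[0],0])
G=k.mean(0)+.092*w; print("grip",G,"via lip",l-.024*w)
G[2]=0
R=down(ang+np.pi/2)
m.move_ptp(G+[0,0,.09],R); m.move_l(G+[0,0,.03],max_speed=.1); f0=np.array(m.current_force())
m.move_l(G+[0,0,.013],max_speed=.04); print(np.array(m.current_force())-f0)
m.set_gripper(0.0,80); print("grip",m.current_grip_width(),m.current_grip_force(),np.array(m.current_force())-f0)
b=np.radians(-87);w=np.array([np.cos(b),np.sin(b),0])
P0=np.array(m.current_ee_pos())
json.dump(dict(P0=P0.tolist(),w=w.tolist(),f0=f0.tolist()),open("pull.json","w"))
for s in (.004,.008,.012,.02,.03,.04,.046):
    m.move_l(P0+s*w,max_speed=.06);m.dwell(.1)
    f=np.array(m.current_force())-f0;print(s,"pull",-f@w,f,m.current_grip_width(),np.dot(np.array(m.current_ee_pos())-P0,w))
m.dwell(.2)
cal=m.get_calibration("wrist");im,d=m.grab_frame("wrist");cv2.imwrite("pics/w_pull.png",im[:,:,::-1]);np.save("w_pull.npy",im)
json.dump({k:np.array(v).tolist() for k,v in cal.items()},open("w_pull.json","w"))
print(m.current_time())
E
```

```text
[[0.5507 0.1688 0.042 ]
 [0.557  0.0531 0.042 ]] [0.5489 0.1961 0.029 ] [ 0.5605 -0.0055  0.039 ] 0.11588285686547732 -86.85972659021186
from post -86.72292734058868
grip [0.559  0.0191 0.042 ] via lip [0.5591 0.0185 0.039 ]
[0.3791 1.1152 0.9265]
grip 0.26156112468528464 79.96509432792664 [-1.4183  1.0396  5.2794]
0.004 pull -2.9107226177229015 [-0.1379 -2.9219  2.203 ] 0.2667573193908868 0.004328159452244446
0.008 pull 4.336603411703619 [-0.0663  4.3391  2.0546] 0.26486592269598724 0.00778021372054457
0.012 pull 4.765451409348073 [0.9822 4.8235 2.2045] 0.26907314681192784 0.011849171933514598
0.02 pull 5.428748077275 [0.7187 5.4739 1.6815] 0.2672984971281899 0.01969899771529706
0.03 pull 6.677787091463171 [2.112  6.7976 1.7609] 0.26325008974902936 0.0294916474446681
0.04 pull 7.948494832028035 [1.6246 8.0445 2.2629] 0.26796789293252193 0.03934240832643429
0.046 pull 9.565768868019306 [1.2203 9.6428 1.7751] 0.2653908642022838 0.04524181863512445
21.6083
```

View pics/w_pull.png

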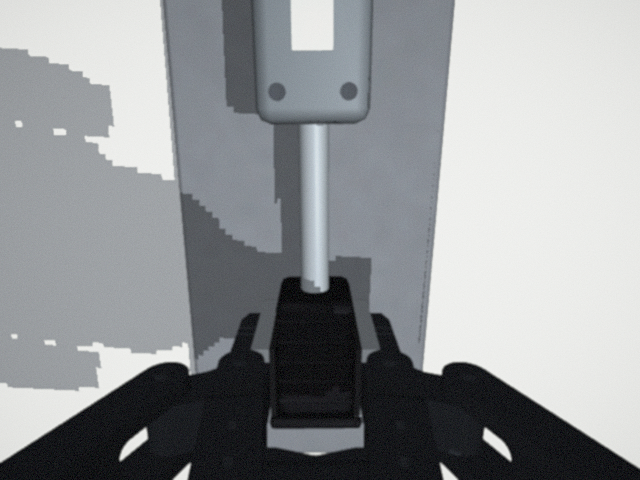

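The bright rod runs from the mouth at (315,123) to the grip's front face at about (315,283). No dark ring shows yet. I'll measure the draw so far, then continue in small steps and measure the ring itself in each picture.

```bash
python3 - <<'E'
from h import *
import json
np.set_printoptions(precision=4,suppress=True)
c=json.load(open("w_pull.json"));J=json.load(open("pull.json"));P0,w,f0=map(np.array,(J["P0"],J["w"],J["f0"]))
print("cam",-np.array(c["R"]).T@c["t"],"tcp",m.current_ee_pos())
a=onz(0,[[315,123],[315,123]],.03,c)[0];b=onz(0,[[315,278]],.039,c)[0];b2=onz(0,[[315,292]],.030,c)[0]
print(a,b,b2,"mouth-case top",onz(0,[[315,121]],.04,c),"draw",np.dot(b-a,w)-.012,np.dot(b2-a,w)-.012)
im=np.load("w_pull.npy");print(im[112:140:1,312:318].mean((1,2)).round())
for s in (.050,.053,.056):
    m.move_l(P0+s*w,max_speed=.04);m.dwell(.2)
    im,d=m.grab_frame("wrist");cv2.imwrite(f"pics/w_s{int(s*1000)}.png",im[:,:,::-1])
    cal=m.get_calibration("wrist");f=np.array(m.current_force())-f0
    print(s,-f@w,np.dot(np.array(m.current_ee_pos())-P0,w));print(im[112:160,312:318].mean((1,2)).round().astype(int).tolist())
json.dump({k:np.array(v).tolist() for k,v in cal.items()},open("w_s.json","w"))
print(m.current_time())
E
```

```text
cam [0.5581 0.0474 0.1571] tcp [ 0.5614 -0.0259  0.0133]
[0.5584 0.0447 0.03  ] [0.5609 0.0009 0.039 ] [ 0.5613 -0.0074  0.03  ] mouth-case top [[0.5584 0.0454 0.04  ]] draw 0.031828038291793995 0.040177092482249016
[136. 134. 130. 125. 119. 112. 108. 101.  91.  81.  77. 106. 157. 194.
 209. 211. 211. 210. 210. 210. 211. 209. 210. 211. 210. 210. 211. 210.]
0.05 10.117908395569804 0.04910532767203865
[211, 211, 210, 208, 209, 210, 210, 211, 211, 211, 209, 210, 210, 211, 210, 210, 210, 210, 211, 210, 211, 210, 210, 210, 210, 210, 212, 209, 210, 210, 210, 211, 211, 208, 211, 211, 211, 210, 210, 213, 211, 209, 210, 210, 212, 210, 211, 209]
0.053 9.98387812636994 0.05207149154339984
[211, 209, 211, 209, 209, 211, 209, 210, 211, 210, 210, 209, 210, 211, 210, 211, 210, 210, 211, 210, 210, 211, 211, 210, 210, 209, 210, 211, 211, 211, 210, 211, 210, 210, 210, 211, 210, 210, 211, 210, 212, 210, 211, 210, 210, 210, 211, 211]
0.056 10.285056117248319 0.055023557648295085
[210, 210, 210, 209, 209, 209, 210, 210, 210, 209, 211, 210, 210, 212, 210, 211, 210, 210, 208, 211, 210, 209, 210, 211, 210, 210, 210, 210, 210, 210, 211, 210, 210, 210, 210, 210, 211, 210, 211, 210, 210, 210, 212, 210, 211, 210, 211, 210]
23.1083
```

```bash
python3 - <<'E'
import cv2
a=[cv2.resize(cv2.imread(f"pics/w_s{s}.png")[40:160,265:365],None,fx=2.6,fy=4.5,interpolation=cv2.INTER_CUBIC) for s in(50,53,56)]
cv2.imwrite("pics/crop.png",cv2.hconcat(a)); 
i=cv2.imread("pics/w_s56.png");print(i[50:130,312:318].mean((1,2)).round().astype(int).tolist())
E
```

```text
[149, 149, 150, 150, 150, 151, 150, 150, 151, 150, 150, 150, 150, 151, 150, 151, 150, 148, 146, 141, 139, 134, 131, 126, 123, 117, 114, 107, 102, 97, 89, 79, 72, 62, 73, 110, 128, 99, 84, 90, 94, 91, 94, 95, 93, 93, 93, 95, 94, 92, 95, 95, 93, 93, 92, 97, 121, 157, 184, 191, 200, 208, 210, 210, 210, 209, 209, 209, 210, 210, 210, 209, 211, 210, 210, 212, 210, 211, 210, 210]
```

View pics/crop.png

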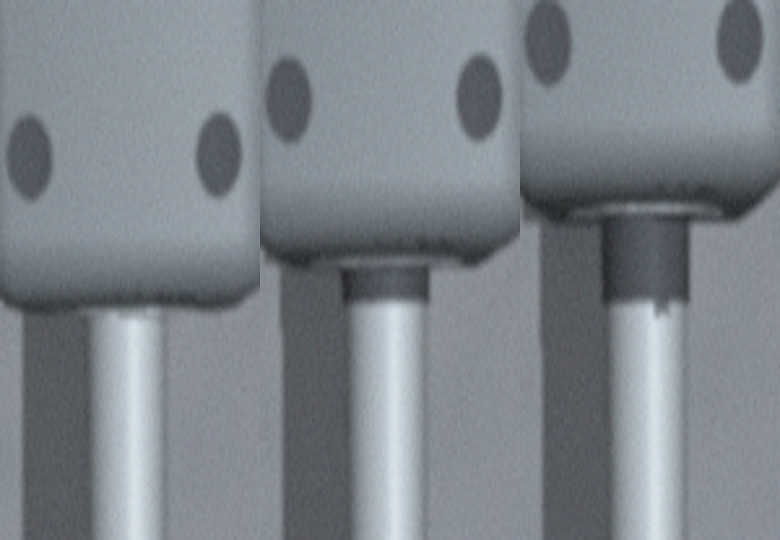

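Left to right, at 50, 53 and 56 mm commanded travel: the ring is hidden, partly out, then nearly or fully out. At 56 its dark band covers rows 87–106 under the pale mouth rim at rows 84–87. I'll convert that to millimetres.

```bash
python3 - <<'E'
from h import *
import json
np.set_printoptions(precision=5,suppress=True)
c=json.load(open("w_s.json"))
w=np.array(json.load(open("pull.json"))["w"])
X=onz(0,[[315,r] for r in (84,85,86,87,106,106.5)],.031,c);print((X-X[0])@w*1e3)
im=cv2.imread("pics/w_s53.png");print(im[90:118,312:318].mean((1,2)).round().astype(int).tolist())
cal=m.get_calibration("wrist");print(-np.array(cal["R"]).T@cal["t"])
for r in range(80,110,4): print(r,onz(0,[[315,r]],.031,c)[0,1],end=" ")
E
```

```text
[0.      0.26016 0.52064 0.78145 5.79906 5.93272]
[104, 98, 91, 82, 71, 68, 79, 101, 108, 89, 88, 92, 96, 92, 93, 99, 130, 172, 203, 210, 211, 209, 211, 209, 211, 209, 209, 211]
[0.55865 0.03753 0.15714]
80 0.04627995033649795 84 0.04524410214489051 88 0.04420310898541752 92 0.043156929951685484 96 0.04210552370543079 100 0.04104884847076205 104 0.03998686202831039 108 0.03891952170928564
```

```bash
python3 - <<'E'
from h import *
import json
np.set_printoptions(precision=5,suppress=True)
J=json.load(open("pull.json"));P0,w,f0=map(np.array,(J["P0"],J["w"],J["f0"]))
m.move_l(P0+.0573*w,max_speed=.03);m.dwell(.4)
cal=m.get_calibration("wrist");im,d=m.grab_frame("wrist");cv2.imwrite("pics/w_end.png",im[:,:,::-1])
print(im[70:112,312:318].mean((1,2)).round().astype(int).tolist(),np.dot(np.array(m.current_ee_pos())-P0,w),(np.array(m.current_force())-f0),m.current_grip_width(),m.current_grip_force(),m.current_time())
cv2.imwrite("pics/crop2.png",cv2.resize(im[60:140,265:365,::-1],None,fx=6,fy=6,interpolation=cv2.INTER_CUBIC))
E
```

```text
[112, 109, 105, 99, 94, 86, 78, 69, 60, 70, 109, 137, 146, 156, 139, 104, 92, 92, 93, 93, 94, 93, 93, 94, 94, 93, 92, 95, 94, 94, 94, 95, 94, 92, 92, 96, 129, 174, 202, 212, 211, 209] 0.05629918017897149 [ 1.61718 11.38912  3.49642] 0.2699872264078691 79.46981549263 23.8083
```

View pics/crop2.png

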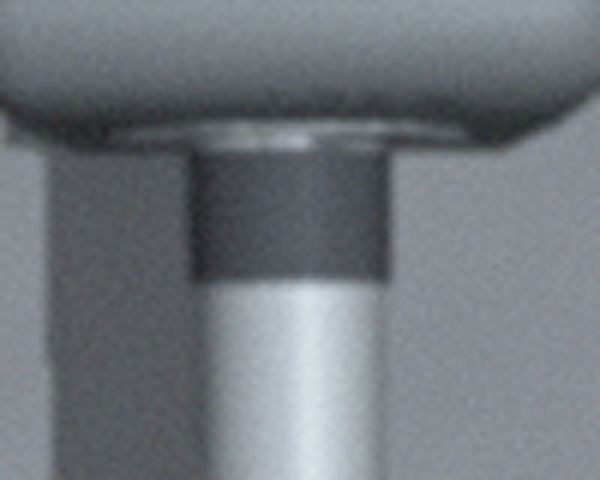

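The ring now shows its full width, a dark band at rows 84–106, about 6 mm. A bright sliver of rod is appearing between it and the mouth at rows 81–84, so it is just wholly out.

```bash
python3 -c "
from bench import manip as m
print(m.sign_off())"
```

```text
the job is handed in; nothing more can be done
None
```

The scale lies along the board with its eye over the post. The rod is drawn about 50 mm, with the dark ring just wholly out of the mouth and the grip still held; handed in at about 24 s of the 54 s allowed, verdict not shown.

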